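# Hang the drilling template on its keyhole stud

### The job

Take the drilling template out of its slotted wooden block and hang it on the stand: feel for the stud, press the large end of the keyhole over the stud head until the plate is flush with the board, then, still holding it, slide the plate down until the stud stops it, and let go. Press lightly and never force or drop it; the stud has been clamped at an unknown height, so feel for it. Leave the other things on the bench where they are.

Things in the scene. Friction and masses are not known exactly. Their poses are not given: they have to be found in the camera images.
- template: Flat aluminium drilling template 8 mm thick, about 0.2 kg (30 % either way), standing upright in the block; five brass bushings below. Origin mid lower edge, mid-thickness; z up the plate, y across, x normal (+x: the back, which goes against the board). 64 mm wide from z = 0 to 80, tapering to 34 mm at z = 94, then an orange grip tab to z = 146 mm.
- grip_tab (a point): Where to pinch the template from above: middle of its orange tab (34 mm wide, 8 mm thick), 124 mm above its lower edge. Fingers close along the template's x, on the two faces. Keep fingertips at least 100 mm above the lower edge to clear the board's top later. Pushed hard low down, the template can pivot in the fingers.
- keyhole (a point): Centre of the keyhole's large round hole: 19 mm across, right through the plate, mid-thickness, 45 mm above the lower edge on the centre line. From its top a slot 10 mm wide runs up, ending in a half circle about a point 62 mm above the lower edge. Locked, the stud's axis is 63.5 mm above the lower edge, 18.5 mm above this point.
- stand: Fixed bench stand: upright blue board 80 mm wide, 12 mm thick, top 128 mm above the bench, on a dark steel foot 12 mm high, 110 mm wide, reaching 30 mm out in front. Origin at bench level on the board's front face, mid-width; x points into the board, y across, z up. A rigid steel stud with a head sticks out of its front (see stud_range).
- stud_range (a point): Middle of the stud's range, 16 mm before the board, 107 mm above the bench. The stud is on the board's centre line, clamped in an upright adjusting slot, its axis anywhere from 95 to 119 mm up; loads do not shift it. Shank 7 mm across, 11 mm long, then a head 15 mm across, 5 mm thick, rim bevelled to a 10 mm flat; its front is 16 mm before the board. Plate play behind the head 3 mm.
- block: Fixed light wooden block, 60 x 94 x 28 mm, with an open-topped slot 9.6 mm wide (x) and 69 mm long (y), floor 8 mm above the bench; the template stands 20 mm deep in it and lifts straight up out. Origin at the centre of the underside; x normal to the template, y along the slot, z up.
- terminal_strip: Bystander: white screw terminal strip 17 x 75 x 17 mm lying on the bench between the block and the stand. Leave it alone.
- tape_black: Bystander: small roll of black tape, 55 mm across, 19 mm high, lying flat near the robot. Leave it alone.
- multimeter: Bystander: black and yellow multimeter, 142 x 70 x 41 mm, lying on its back at the left. Leave it alone.
- glue_gun: Bystander: green glue gun, 111 x 193 x 29 mm, lying on its side at the right. Leave it alone.
Not all that is in view belongs to the job. There is more than one size of the block; the one meant has the size given above. What is shaped like the template but red is not meant.

How it is judged (in metres and radians):
On the way, in this order (a step that is already met when the one before it is completed fails the run):
1. the template is lifted clear of its block (z of template in the frame of block above 0.04 m and contact force between template and the fingers above 1 N), for 0.2 s.
2. still held, the template is pressed over the stud head, flush with the board (x of template in the frame of stand between -0.0085 and 0 m and y of template in the frame of stand between -0.012 and 0.012 m and angle between the x axis of template and the x axis of stand, either way round below 0.15 rad and z of template in the frame of stand between 0.02 and 0.085 m and contact force between template and the fingers above 1 N), for 0.2 s.
At the end, for the whole second after the job is handed in: The template hangs on the stud behind its head: back within 4.5 mm of the board, centred within 12 mm, facing it within 0.15 rad, lower edge 27 to 60 mm above the bench (borne by the stud alone), upright within 0.2 rad, released and at rest (x of template in the frame of stand between -0.0085 and 0 m and y of template in the frame of stand between -0.012 and 0.012 m and angle between the x axis of template and the x axis of stand, either way round below 0.15 rad and z of template in the frame of stand between 0.027 and 0.06 m and angle between template's own z axis and vertical below 0.2 rad and not (contact force between template and the fingers above 0.1 N) and linear speed of template below 0.02 m/s and angular speed of template below 0.2 rad/s and contact force between template and stand above 0.5 N); the robot touches nothing.
It fails at once if the template is pressed or rammed against the stand or stud with more than 25 N (contact force between template and stand above 25 N).
It fails at once if the template is dropped (moves faster than 0.3 m/s with no finger on it) (linear speed of template above 0.3 m/s and not (contact force between template and the fingers above 0.1 N)).
It fails at once if one of the four bystanders is pushed more than 3 cm (distance of any of terminal_strip, tape_black, multimeter, glue_gun from where it was at the start of the episode above 0.03 m).
It also fails if it takes over 59 s, if anything falls off the work surface, if the arm or the gripper's body presses on something with over 40 N, if the wrist force passes 120 N, or if a joint passes its speed limit or range.

### The arm

A 7-joint arm with a two-finger parallel gripper is mounted at the origin on a cart in front of the work surface, level with it; the furniture and walls round the work are solid. World frame = base frame: x ahead of the robot, y to its left, z up, the work surface at z = 0. Lengths are in mm, angles in rad, forces in N, time in s.
With the tool pointing down it reaches from about 425 to 800 mm from the base axis. Payload 8.3 kg.
Tool frame: the origin (TCP) lies at the centre of the arm's flange, where the gripper is bolted on; the fingertips stand 173 mm ahead of it and the grasp point (between the pads) lies 155 mm ahead of it (manip.grasp_offset is the distance from the TCP to the grasp point, in mm); z points along the fingers, y is the line along which they close (so a half turn about z gives the same grasp; the last joint's range is limited). The gripper opens to 85 mm and grips with 20 to 120 N. Pads are 22 mm wide; open, the fingers measure 114 mm over their backs; the gripper's body (76 mm by 85 mm) begins 54 mm behind the grasp point. The pads swing forward as they close: fully open they stand 13 mm farther back than shut.
Start: joints at [1.233, 0.383, 0.016, 1.37, -0.006, 1.388, -0.046], TCP at [169.628, -601.533, 404.679] pointing down, gripper open.
Joint ranges: [-2.95, 2.95], [-0.25, 2.06], [-1.52, 1.56], [0.18, 2.33], [-1.44, 4.58], [0.02, 2.06], [-3.01, 3.01]. Speed limits (rad/s): [2.39, 2.39, 3.01, 3.01, 3.14, 3.14, 3.14].

### API

Orientations are given as a unit quaternion [x, y, z, w].
In Python, from workcell import manip gives the robot as it stands.
- The arm moves only by the tool arm_command, never from a script. Its argument "series" is text: rows parted by semicolons, each of 7 numbers parted by spaces: the shift along the tool's x, y, z in m, then the turn, a rotation vector about the tool's x, y, z in rad, then the finger opening in m, from 0 to 0.0854. A call has 1 to 12 rows; each row shifts and turns the commanded pose from where the row before left it, along the tool's axes as they then stand; what a row does not reach is not made up. A row lasts 1/12 s, in which the tool goes at most 41.7 mm and 7.16 degrees, less where a joint would pass 70% of its speed; a pose out of reach is approached as far as the arm can. A call with a gripper value outside its range is refused whole. The fingers move at their own pace and stop on an object; the grip force is fixed at half the most. Time passes only in rows, so rows that do not move let the fingers close. It gives the time, the measured TCP pose, the force, the opening and the grip force at its end, in the units of the state.
- manip.read_state(): the state, without advancing time (a new reading comes with each control period).
- manip.get_image(name): name is "scene" or "top" or "wrist"; returns a dict with "img" (400x640x3 uint8, red, green, blue), "mtx" (3x3 intrinsics, pixels), "camera_from_world" (4x4, takes a point from world to camera coordinates); the wrist camera has in their place "mount" (4x4, takes a point from camera to tool coordinates, whose origin is the TCP and whose axes are the flange's). Camera axes: x right, y up, looking along -z (the intrinsics and any distortion apply to the point x, -y, -z); pixel columns grow to the right and rows downward; lengths in mm; the calibration is good to about 2 mm. A picture is of the moment at which its call begins: read the wrist's pose just before it. There is no depth.
- manip.sign_off(): hands the job in; it is judged then, once.
The state is a dict: "clock": time; "joint_pos": joint angles; "qvel": joint speeds; "joint_efforts": joint torques, N m; "position": TCP position; "tcp_rot": TCP orientation; "wrist_force": force on the tool from outside, world axes, zero at the start; "moment": the same for the moment, N m; "grip_width": finger opening in mm; "gripper_force": force on a finger pad.
Only numpy, scipy, OpenCV 4.12 (cv2) and the standard library are available. Lean on these libraries where they do the work, as an engineer would, in place of code of your own. Each camera call takes 0.05 s, during which the arm holds its last target. There are 200 camera calls.

## Working session

There is one attempt and no reset: what is moved stays moved. The work goes in short steps, Python scripts to look and compute and a tool call to move; the robot and the scene stay as the last step left them, time stands still between calls to the robot, and variables do not carry over. Pictures are saved under pics/ and viewed, at most 10 in all, crops included, and the job is handed in when it is done.

Besides the shell and the picture viewer there is one more tool, called as name(argument=value, ...) on one line, values as JSON. arm_command: Moves the arm, as the interface text tells. Its arguments: {"type":"object","properties":{"series":{"type":"string"}},"required":["series"]}

```bash
mkdir -p pics; ls; cat > h.py <<'E'
import numpy as np, cv2
from workcell import manip
from scipy.spatial.transform import Rotation as R
def save(n,im): cv2.imwrite('pics/'+n,cv2.cvtColor(im,cv2.COLOR_RGB2BGR))
def cam(d,st=None):
    "returns K, world->cam 4x4"
    K=np.array(d['mtx'],float)
    if 'camera_from_world' in d: T=np.array(d['camera_from_world'],float)
    else:
        W=np.eye(4);W[:3,:3]=R.from_quat(st['tcp_rot']).as_matrix();W[:3,3]=st['position']
        T=np.linalg.inv(W@np.array(d['mount'],float))
    return K,T
def ray(c,u,v):
    K,T=c; r=np.linalg.inv(K)@[u,v,1]; r=np.array([r[0],-r[1],-r[2]])
    Ti=np.linalg.inv(T); d=Ti[:3,:3]@r; return Ti[:3,3],d/np.linalg.norm(d)
def plane(c,u,v,z):
    o,d=ray(c,u,v); return o+d*(z-o[2])/d[2]
def tri(*cs):
    A=np.zeros((3,3));b=np.zeros(3)
    for c,u,v in cs:
        o,d=ray(c,u,v);P=np.eye(3)-np.outer(d,d);A+=P;b+=P@o
    x=np.linalg.solve(A,b); return x,[np.linalg.norm((np.eye(3)-np.outer(ray(c,u,v)[1],ray(c,u,v)[1]))@(x-ray(c,u,v)[0])) for c,u,v in cs]
def proj(c,p):
    K,T=c;q=(T@np.append(p,1))[:3];q=K@[q[0],-q[1],-q[2]];return q[:2]/q[2]
E
python3 - <<'E'
from h import *
s=manip.read_state(); print(s, manip.grasp_offset)
for n in ('scene','top'):
    d=manip.get_image(n); save(n+'0.png',d['img']); c=cam(d); print(n,[k for k in d],ray(c,320,200),c[0].tolist())
E
```

```text
pics
{'clock': 0.0, 'joint_pos': array([ 1.23311944,  0.38424333,  0.01638177,  1.37117725, -0.00628182,
        1.38821471, -0.04649153]), 'qvel': array([-0.00083942,  0.00085008, -0.0012983 , -0.00088028,  0.00066239,
        0.0024373 , -0.00040684]), 'joint_efforts': array([ 3.90816413e-04, -6.27588916e+01,  8.44594371e-01, -3.71820760e+01,
        1.64943421e-02,  1.40603658e-02, -9.31684690e-05]), 'position': array([ 169.56864724, -601.37841324,  403.66492066]), 'tcp_rot': array([ 9.90571884e-01,  1.36990329e-01, -1.65223323e-04, -9.82600824e-04]), 'wrist_force': array([-0.75952184,  0.16132887,  0.34503731]), 'moment': array([-0.03184161, -0.0221484 ,  0.02305763]), 'gripper_force': 0.0, 'grip_width': 85.43999582478453} 154.70000000000002
scene ['img', 'mtx', 'camera_from_world'] (array([ 193.5905176 , -821.1189098 ,  883.55385984]), array([ 0.34247858,  0.656993  , -0.67161642])) [[382.06496904602614, 0.0, 311.6039434951642], [0.0, 382.06496904602614, 198.52098773997503], [0.0, 0.0, 1.0]]
top ['img', 'mtx', 'camera_from_world'] (array([ 311.84323036,  -58.06407044, 1578.57316889]), array([ 0.15738286,  0.01331888, -0.98744784])) [[436.72007562056814, 0.0, 319.23530545236457], [0.0, 436.72007562056814, 197.48087649167553], [0.0, 0.0, 1.0]]
```

View pics/scene0.png

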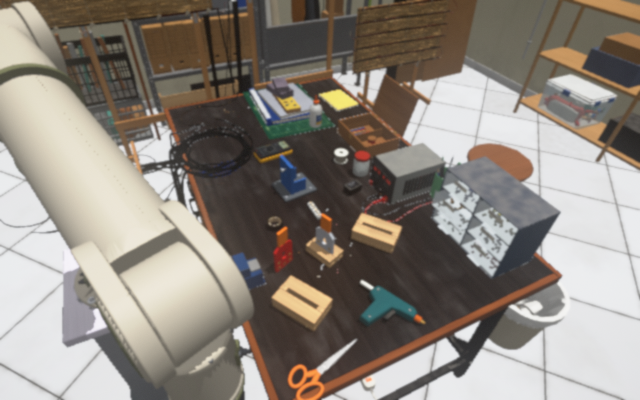

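View pics/top0.png

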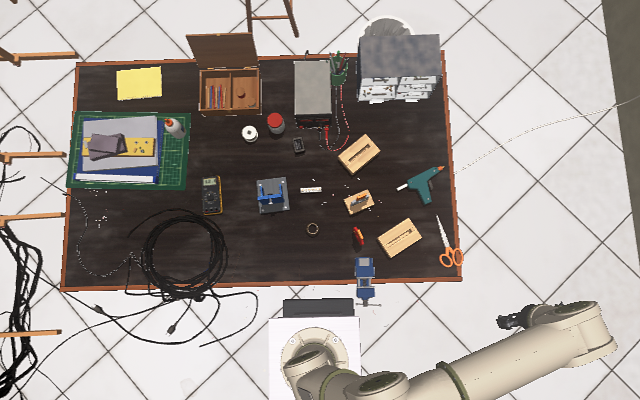

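The scene view shows three light blocks: (325,252), which holds the aluminium template with the orange tab, and two larger empty ones at (378,232) and (302,302). There is also a red look-alike at (283,250). The small block is the one meant; in the top view it is at (359,202). The stand is at scene (294,180) and top (272,195). I'll confirm with one enlarged composite crop.

```bash
python3 - <<'E'
from h import *
a=cv2.cvtColor(cv2.imread('pics/scene0.png'),cv2.COLOR_BGR2RGB);b=cv2.cvtColor(cv2.imread('pics/top0.png'),cv2.COLOR_BGR2RGB)
def cr(im,u,v,w=25,h=18.75): 
    u0,v0=int(u-w),int(v-h); return cv2.resize(im[v0:v0+38,u0:u0+50],(400,304),interpolation=cv2.INTER_CUBIC)
print('origins = (u-25, int(v-18.75)), scale 8')
save('crop1.png',np.vstack([np.hstack([cr(a,325,240),cr(b,359,202)]),np.hstack([cr(a,294,178),cr(b,272,195)])])[:600])
E
```

```text
origins = (u-25, int(v-18.75)), scale 8
```

View pics/crop1.png

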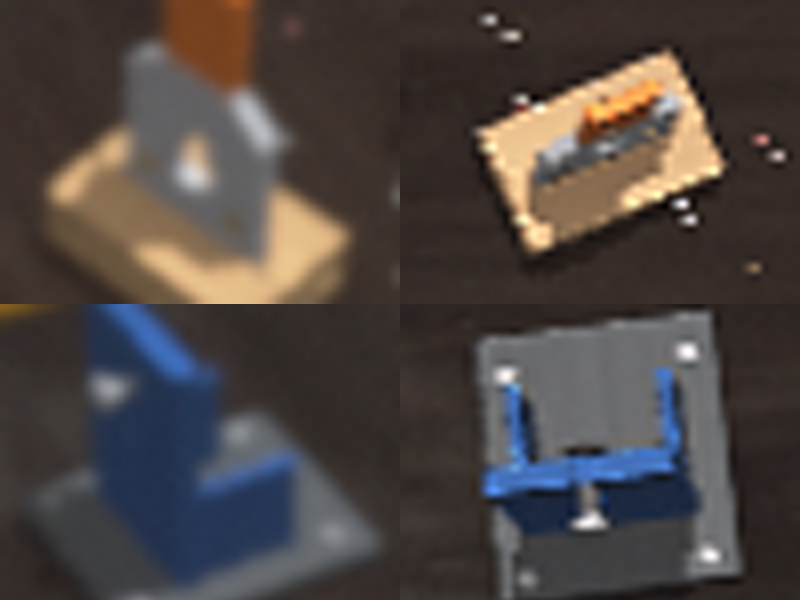

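The crop confirms it: the small block holds a grey plate with a keyhole and orange tab. The blue board faces the robot, and its stud shows at scene (282.5,170) and top about (270,203). Next are coarse positions.

```bash
python3 - <<'E'
from h import *
d=manip.get_image('top');c=cam(d); e=manip.get_image('scene');cs=cam(e)
f=lambda x,y,u0,v0:((x+.5)/8-.5+u0,(y+.5)/8-.5+v0)
P=np.array([plane(c,*f(x,y,334,183),28) for x,y in [(78,132),(270,52),(322,172),(132,252)]])
print(P.round(1),P.mean(0).round(1)); print([np.linalg.norm(P[i]-P[i-1]).round(1) for i in range(4)])
v=P[1]-P[0]; v2=P[2]-P[3]; print('slot dir deg',[np.degrees(np.arctan2(w[1],w[0])) for w in (v,v2)])
# orange tab: centroids of top part in both
for n,im,u,v in (('top',d['img'],359,202),('scene',e['img'],325,240)):
    u0,v0=u-25,v-30; h=cv2.cvtColor(im[v0:v0+60,u0:u0+50],cv2.COLOR_RGB2HSV)
    m=cv2.inRange(h,(5,170,90),(18,255,255)); ys,xs=np.nonzero(m)
    if n=='top': k=(u0+xs.mean(),v0+ys.mean())
    else: print('scene bbox',u0+xs.min(),u0+xs.max(),v0+ys.min(),v0+ys.max())
    print(n,len(xs),u0+xs.mean(),v0+ys.mean())
    if n=='scene': print(tri((c,*k),(cs,u0+xs.mean(),v0+ys.mean())))
# board top back/front corners
Q=np.array([plane(c,*f(x,y,247,176),128) for x,y in [(84,190),(270,168)]]);print('board front top',Q.round(1),np.linalg.norm(Q[1]-Q[0]))
w=Q[1]-Q[0];print(np.degrees(np.arctan2(w[1],w[0])))
print('stud',tri((c,*f(188,216,247,176)),(cs,*f(112,84,269,159))))
E
```

```text
[[ 560.  -121.    28. ]
 [ 594.  -208.6   28. ]
 [ 538.7 -229.4   28. ]
 [ 505.  -143.2   28. ]] [ 549.4 -175.6   28. ]
[np.float64(59.2), np.float64(94.0), np.float64(59.1), np.float64(92.6)]
slot dir deg [np.float64(-68.80262609698099), np.float64(-68.68648852895227)]
top 20 360.1 202.05
scene bbox 321 331 214 230
scene 133 325.8421052631579 222.09022556390977
(array([ 540.17413757, -175.40495147,  135.78479594]), [np.float64(9.558303375902089), np.float64(9.558303375902089)])
board front top [[551.5 173.7 128. ]
 [558.6  95.1 128. ]] 78.99503808506927
-84.81903701442336
stud (array([544.46358898, 132.88968395, 102.25546812]), [np.float64(1.3124471939965665), np.float64(1.3124471939965816)])
```

arm_command(series="0.012 -0.008 0 0 0 0 0.085;0.024 -0.0155 0 0 0 0 0.085;0.024 -0.0155 0 0 0 0 0.085;0.024 -0.0155 0 0 0 0 0.085;0.024 -0.0155 0 0 0 0 0.085;0.024 -0.0155 0 0 0 0 0.085;0.024 -0.0155 0 0 0 0 0.085;0.024 -0.0155 0 0 0 0 0.085;0.024 -0.0155 0 0 0 0 0.085;0.024 -0.0155 0 0 0 0 0.085;0.024 -0.0155 0 0 0 0 0.085;0.024 -0.0155 0 0 0 0 0.085")

```text
clock: 1.2
position: [387.8, -352.5, 404.8]
tcp_rot: [0.991, 0.137, 0.0, 0.0]
wrist_force: [0.5, 0.8, -0.3]
grip_width: 85.2
gripper_force: 0.0
```

arm_command(series="0.024 -0.0155 0 0 0 0 0.085;0.024 -0.0155 0 0 0 0 0.085;0.024 -0.0155 0 0 0 0 0.085;0.024 -0.0155 0 0 0 0 0.085;0.024 -0.0155 0 0 0 0 0.085;0.024 -0.0155 0 0 0 0 0.085;0.024 -0.0155 0 0 0 0 0.085;0.012 -0.008 0 0 0 0 0.085;0 0 0 0 0 -0.05 0.085;0 0 0 0 0 -0.1 0.085;0 0 0 0 0 -0.1 0.085;0 0 0 0 0 -0.1 0.085")

```text
clock: 2.2
position: [528.4, -192.5, 404.6]
tcp_rot: [0.951, 0.31, -0.0, -0.0]
wrist_force: [0.2, 0.1, 0.1]
grip_width: 85.2
gripper_force: 0.0
```

arm_command(series="0 0 0 0 0 -0.1 0.085;0 0 0 0 0 -0.1 0.085;0 0 0 0 0 -0.1 0.085;0 0 0 0 0 -0.1 0.085;0 0 0 0 0 -0.1 0.085;0 0 0 0 0 -0.1 0.085;0 0 0 0 0 -0.1 0.085;0 0 0 0 0 -0.1 0.085;0 0 0 0 0 -0.1 0.085;0 0 0 0 0 -0.05 0.085;0 0 0 0 0 0 0.085;0 0 0 0 0 0 0.085")

```text
clock: 3.2
position: [528.3, -193.0, 404.7]
tcp_rot: [0.706, 0.708, -0.0, -0.0]
wrist_force: [-0.2, -0.3, 1.0]
grip_width: 85.3
gripper_force: 0.0
```

arm_command(series="0 0 0 0 0 -0.067 0.085;0 0 0 0 0 -0.1 0.085;0 0 0 0 0 -0.1 0.085;0 0 0 0 0 -0.1 0.085;0 0 0 0 0 0 0.085;0 0 0 0 0 0 0.085")

```text
clock: 3.7
position: [528.4, -193.6, 404.7]
tcp_rot: [0.566, 0.824, 0.0, -0.0]
wrist_force: [-0.2, 1.0, 0.1]
grip_width: 85.3
gripper_force: 0.0
```

```bash
python3 - <<'E'
from h import *
s=manip.read_state(); d=manip.get_image('wrist'); save('w1.png',d['img']); c=cam(d,s)
print(np.array(d['mount']).round(3),c[0][0,0]); print(s['position'],R.from_quat(s['tcp_rot']).as_matrix().round(3))
print(proj(c,[549,-176,154]),proj(c,[549,-176,28]))
E
```

```text
[[-2.0000e-03  9.6300e-01  2.6800e-01  6.8205e+01]
 [ 1.0000e+00  2.0000e-03 -0.0000e+00  6.2000e-01]
 [-1.0000e-03  2.6800e-01 -9.6300e-01  3.0929e+01]
 [ 0.0000e+00  0.0000e+00  0.0000e+00  1.0000e+00]] 330.19708172417495
[ 528.39762942 -193.56565978  404.71845335] [[-0.359  0.933 -0.   ]
 [ 0.933  0.359  0.   ]
 [ 0.     0.    -1.   ]]
[360.26100203 198.65408624] [347.64130031 167.67221559]
```

View pics/w1.png

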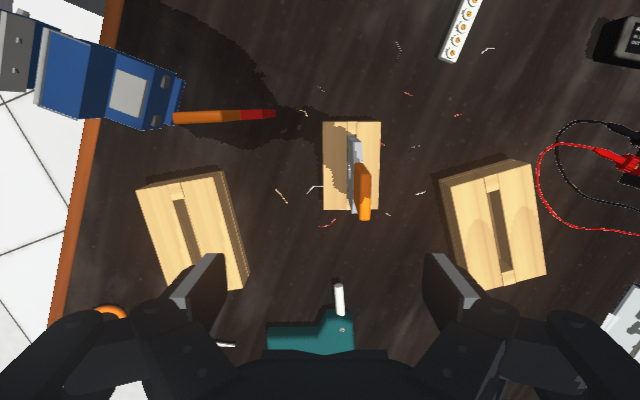

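The wrist view is well aligned. The block's outline spans (323,122) to (381,210), the plate is edge-on at u≈354, and the tab's bright top end is near (364,205). I'll measure these here and again after moving over.

```bash
cat > meas.py <<'E'
from h import *
s=manip.read_state(); d=manip.get_image('wrist'); c=cam(d,s); im=d['img']
h=cv2.cvtColor(im,cv2.COLOR_RGB2HSV)
def show(m,name,z):
    n,l,st,ce=cv2.connectedComponentsWithStats(m)
    for i in range(1,n):
        if st[i,4]>60:
            cn=cv2.findContours((l==i).astype('uint8'),0,2)[0][0]; r=cv2.minAreaRect(cn)
            b=cv2.boxPoints(r); P=np.array([plane(c,*p,z)[:2] for p in b])
            print(name,st[i],'ctr',ce[i].round(1),'box',b.round(1).tolist(),'world',P.mean(0).round(1),'sides',np.linalg.norm(P[1]-P[0]).round(1),np.linalg.norm(P[2]-P[1]).round(1),'dir',np.degrees(np.arctan2(*(P[1]-P[0])[::-1])).round(1),np.degrees(np.arctan2(*(P[2]-P[1])[::-1])).round(1))
show(cv2.inRange(h,(6,180,200),(20,255,255)),'tabtop',154)
show(cv2.inRange(h,(5,150,80),(20,255,255)),'tab',154)
show(cv2.inRange(h,(12,40,100),(25,150,255)),'wood',28)
E
python3 meas.py
```

```text
tabtop [360 197  11  23 220] ctr [365.  208.8] box [[360.0, 197.0], [370.0, 197.0], [370.0, 219.0], [360.0, 219.0]] world [ 554.7 -181.2] sides 6.9 16.0 dir 20.9 -67.0
tabtop [ 96 307  29  11 134] ctr [111.6 311.2] box [[95.5999984741211, 310.5], [97.5, 303.3999938964844], [125.30000305175781, 311.20001220703125], [123.4000015258789, 318.20001220703125]] world [ 405.5 -325.5] sides 6.6 21.0 dir 87.7 2.4
tab [ 99   0  25  49 755] ctr [110.7  22.4] box [[97.5999984741211, 45.099998474121094], [106.80000305175781, -3.0999999046325684], [123.0, 0.0], [113.80000305175781, 48.20000076293945]] world [ 366.8 -128.8] sides 27.9 9.4 dir 89.5 11.1
tab [172 110  69  14 799] ctr [205.5 116.2] box [[171.89999389648438, 111.5999984741211], [239.6999969482422, 108.5999984741211], [240.3000030517578, 120.9000015258789], [172.39999389648438, 123.80000305175781]] world [ 435.  -160.8] sides 43.7 7.6 dir 23.3 -70.4
tab [  47  118   54  210 2989] ctr [ 73.9 216.6] box [[46.099998474121094, 326.79998779296875], [85.19999694824219, 115.30000305175781], [100.80000305175781, 118.0999984741211], [61.599998474
[... 465 characters left out ...]
4.6] sides 9.5 24.3 dir 86.0 -0.1
wood [ 323  121   58   89 3646] ctr [348.6 160.2] box [[323.0, 121.0], [380.0, 121.0], [380.0, 209.0], [323.0, 209.0]] world [ 552.4 -173.6] sides 58.0 93.7 dir 20.9 -66.5
wood [ 440  159  107  132 9828] ctr [497.5 223. ] box [[438.70001220703125, 173.6999969482422], [529.0, 154.60000610351562], [554.5999755859375, 275.5], [464.20001220703125, 294.6000061035156]] world [ 729.4 -179.4] sides 94.8 149.7 dir 33.3 -48.4
wood [ 135  171  115  120 8441] ctr [193.6 225. ] box [[134.0, 188.1999969482422], [221.6999969482422, 165.10000610351562], [253.3000030517578, 285.0], [165.60000610351562, 308.1000061035156]] world [ 418.5 -313.5] sides 99.5 143.4 dir 35.5 -59.0
```

arm_command(series="0.005 0.010 0 0 0 0 0.085;0.005 0.010 0 0 0 0 0.085;0 0.006 0 0 0 0 0.085;0 0 0 0 0 0 0.085;0 0 0 0 0 0 0.085")

```text
clock: 4.22
position: [549.6, -174.4, 404.5]
tcp_rot: [0.564, 0.826, 0.0, -0.0]
wrist_force: [-0.1, -0.0, -0.1]
grip_width: 85.3
gripper_force: 0.0
```

```bash
python3 meas.py; python3 -c "
from h import *
s=manip.read_state();print(s['position'],s['wrist_force'])
d=manip.get_image('wrist');save('w2.png',cv2.resize(d['img'][90:240,240:440],(800,600),interpolation=cv2.INTER_CUBIC))"
```

```text
tabtop [322 197  10  37 364] ctr [326.5 215.2] box [[322.0, 197.0], [331.0, 197.0], [331.0, 233.0], [322.0, 233.0]] world [ 552.7 -176.2] sides 6.2 26.4 dir 21.2 -68.4
tab [ 76   0  26  59 924] ctr [87.9 27.5] box [[73.80000305175781, 55.20000076293945], [84.5999984741211, -3.0], [101.0, 0.0], [90.19999694824219, 58.20000076293945]] world [ 375.4 -118.1] sides 34.2 9.5 dir 89.3 11.6
tab [134 122  76  17 929] ctr [171.2 130.1] box [[133.6999969482422, 126.0999984741211], [208.39999389648438, 120.80000305175781], [209.39999389648438, 134.5], [134.6999969482422, 139.8000030517578]] world [ 437.5 -158.6] sides 48.9 8.7 dir 25.2 -69.9
tab [  26  128   53  213 3065] ctr [ 51.7 230.1] box [[23.100000381469727, 338.0], [62.599998474121094, 125.0999984741211], [78.0999984741211, 128.0], [38.5, 340.79998779296875]] world [ 375.2 -267.3] sides 174.4 9.8 dir 89.3 10.6
tab [321 175  12  60 649] ctr [326.1 205.7] box [[321.0, 175.0], [332.0, 175.0], [332.0, 234.0], [321.0, 234.0]] world [ 550.1 -169.4] sides 7.4 42.5 dir 21.2 -68.4
wood [ 297  131   58   88 4288] ctr [325.6 172.4] box [[297.0, 131.0], [354.0, 131.0], [354.0, 218.0], [297.0, 218.0]] world [ 551.5 -173.4] sides 58.5 93.9 dir 21.2 -67.4
wood [ 415  169  106  124 8481] ctr [473.1 226.8] box [[414.1000061035156, 184.89999389648438], [500.70001220703125, 164.89999389648438], [527.9000244140625, 283.0], [441.29998779296875, 303.0]] world [ 729.  -178.9] sides 92.3 148.1 dir 34.7 -48.3
wood [ 111  179  110  121 8157] ctr [165.5 231.4] box [[109.9000015258789, 198.3000030517578], [196.10000610351562, 168.0], [232.3000030517578, 270.79998779296875], [146.1999969482422, 301.20001220703125]] world [ 415.9 -300.5] sides 102.2 123.3 dir 40.2 -55.0
[ 549.27442506 -174.92216777  404.51591189] [-0.41538975 -0.24148955 -0.22625988]
```

View pics/w2.png

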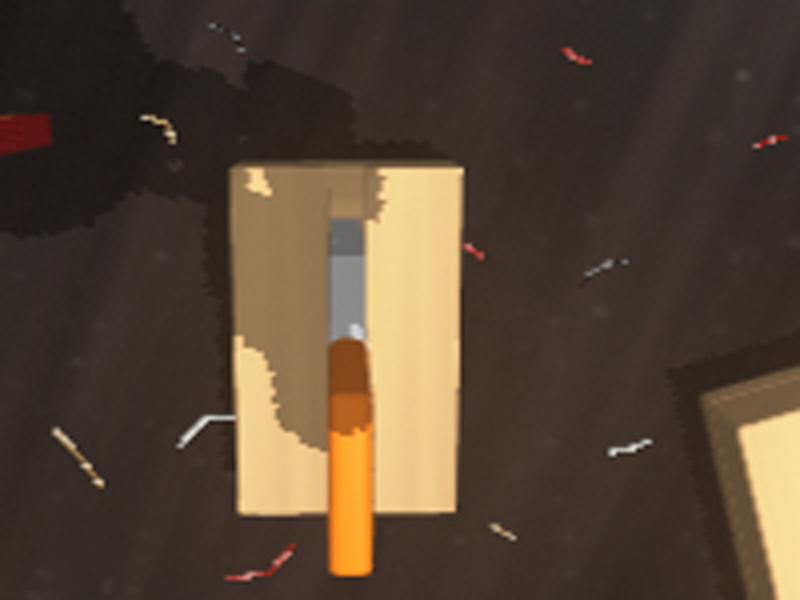

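The enlarged view shows the tab's top face at image columns 322–333 and rows 189–233.5, and the block at columns 297–355 and rows 131–218, both well aligned with the fingers.

```bash
python3 - <<'E'
from h import *
s=manip.read_state(); d=manip.get_image('wrist'); c2=cam(d,s)
s1=dict(s); s1['position']=np.array([528.4,-193.57,404.72]); s1['tcp_rot']=R.from_matrix([[-.359,.933,0],[.933,.359,0],[0,0,-1]]).as_quat(); c1=cam(d,s1)
print(tri((c1,365.5,220),(c2,327.3,233.7)), 'end of tab'); print('block corner',tri((c1,323,209.5),(c2,299,218.5)),tri((c1,380.5,121),(c2,355.5,131)))
p=plane(c2,327.3,211,154);print('tab ctr',p); q=plane(c2,326.3,175,28); print('blk',q)
M=R.from_quat(s['tcp_rot']).as_matrix(); print('tool-frame offset of tab',M.T@(p-s['position']), 'tool y deg',np.degrees(np.arctan2(M[1,1],M[0,1])))
E
```

```text
(array([ 556.42872868, -186.85135913,  162.14636766]), [np.float64(0.030550452997393642), np.float64(0.030550452997645305)]) end of tab
block corner (array([ 540.30774202, -226.01146063,   37.21853588]), [np.float64(0.1880345907276241), np.float64(0.188034590727562)]) (array([ 562.92363007, -119.57268994,   24.30919775]), [np.float64(0.10684865614080676), np.float64(0.10684865614075593)])
tab ctr [ 551.54056448 -174.07637087  154.        ]
blk [ 551.27356137 -173.07415668   28.        ]
tool-frame offset of tab [1.79739303e-01 2.81227066e+00 2.50535967e+02] tool y deg 21.244625039577404
```

arm_command(series="0 0.0028 0.010 0 0 0 0.06;0 0 0.015 0 0 0 0.05;0 0 0.015 0 0 0 0.04;0 0 0.015 0 0 0 0.04;0 0 0.015 0 0 0 0.04;0 0 0.015 0 0 0 0.04;0 0 0.012 0 0 0 0.04;0 0 0.010 0 0 0 0.04;0 0 0.006 0 0 0 0.04;0 0 0.004 0 0 0 0.04;0 0 0 0 0 0 0.04;0 0 0 0 0 0 0.04")

```text
clock: 5.37
position: [551.8, -174.1, 288.1]
tcp_rot: [0.565, 0.825, 0.0, 0.0]
wrist_force: [0.4, -0.4, -0.0]
grip_width: 40.0
gripper_force: 0.0
```

```bash
python3 - <<'E'
from h import *
s=manip.read_state(); d=manip.get_image('wrist'); print(s['position'],s['grip_width'],s['wrist_force'])
save('w3.png',d['img'][100:400,120:520])
E
```

```text
[ 551.84835523 -174.10890973  288.11476107] 40.01062393368429 [ 0.43316959 -0.43248307 -0.02755258]
```

View pics/w3.png

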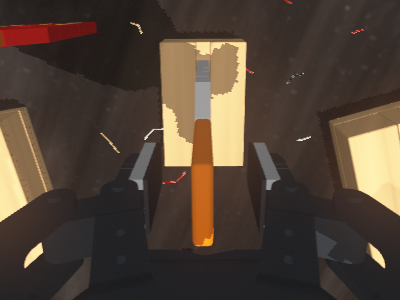

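The tab (crop u≈203) is centred between the pads (153 and 253), so I'll close on it.

arm_command(series="0 0 0 0 0 0 0.02;0 0 0 0 0 0 0.012;0 0 0 0 0 0 0.008;0 0 0 0 0 0 0.004;0 0 0 0 0 0 0;0 0 0 0 0 0 0;0 0 0 0 0 0 0;0 0 0 0 0 0 0")

```text
clock: 6.08
position: [551.9, -174.2, 288.3]
tcp_rot: [0.565, 0.825, 0.0, 0.0]
wrist_force: [-0.5, -0.5, 5.4]
grip_width: 7.2
gripper_force: 59.5
```

arm_command(series="0 0 -0.002 0 0 0 0;0 0 -0.004 0 0 0 0;0 0 -0.006 0 0 0 0;0 0 -0.008 0 0 0 0;0 0 -0.010 0 0 0 0;0 0 -0.010 0 0 0 0;0 0 -0.010 0 0 0 0;0 0 -0.008 0 0 0 0;0 0 -0.006 0 0 0 0;0 0 -0.004 0 0 0 0;0 0 0 0 0 0 0;0 0 0 0 0 0 0")

```text
clock: 7.08
position: [551.6, -174.1, 355.6]
tcp_rot: [0.565, 0.825, 0.0, -0.0]
wrist_force: [-0.1, -0.2, -3.2]
grip_width: 7.6
gripper_force: 58.4
```

```bash
python3 - <<'E'
from h import *
s=manip.read_state(); print(s)
E
```

```text
{'clock': 7.0833, 'joint_pos': array([ 0.68072233,  0.36336116, -0.55150795,  1.55670891,  0.1957618 ,
        1.27710454,  0.47258589]), 'qvel': array([-0.00039662,  0.01004652,  0.00205605,  0.01188461,  0.00084605,
       -0.00304253, -0.00126249]), 'joint_efforts': array([-2.41169182e-02, -5.72996736e+01, -6.85369268e+00, -3.70184541e+01,
       -5.88658222e-04,  5.35007310e-02,  1.30047236e-02]), 'position': array([ 551.62057825, -174.0873338 ,  355.6492188 ]), 'tcp_rot': array([ 5.64533672e-01,  8.25410039e-01,  1.14720936e-05, -2.81932818e-05]), 'wrist_force': array([-0.07742358, -0.23577287, -3.17007357]), 'moment': array([ 0.00337212, -0.03165958, -0.06001907]), 'gripper_force': 58.38532269001007, 'grip_width': 7.5817473217247136}
```

arm_command(series="0.010 0.0019 -0.0043 0 0 0 0;0.0195 0.0038 -0.0043 0 0 0 0;0.0195 0.0038 -0.0043 0 0 0 0;0.0195 0.0038 -0.0043 0 0 0 0;0.0195 0.0038 -0.0043 0 0 0 0;0.0195 0.0038 -0.0043 0 0 0 0;0.0195 0.0038 -0.0043 0 0 0 0;0.0195 0.0038 -0.0043 0 0 0 0;0.0195 0.0038 -0.0043 0 0 0 0;0.0195 0.0038 -0.0043 0 0 0 0;0.0195 0.0038 -0.0043 0 0 0 0;0.0195 0.0038 -0.0043 0 0 0 0")

```text
clock: 8.08
position: [510.1, 52.7, 407.3]
tcp_rot: [0.564, 0.826, -0.0, -0.0]
wrist_force: [0.9, -0.4, -2.1]
grip_width: 7.1
gripper_force: 58.4
```

arm_command(series="0.0195 0.0035 -0.0043 0 0 0 0;0.0195 0.0035 -0.0043 0 0 0 0;0.0195 0.0035 -0.0043 0 0 0 0;0.015 0.0025 0 0 0 0 0;0.010 0.0016 0 0 0 0 0;0 0 0 0 0 0.0465 0;0 0 0 0 0 0.0465 0;0 0 0 0 0 0.0465 0;0 0 0 0 0 0.0465 0;0 0 0 0 0 0.0465 0;0 0 0 0 0 0.0465 0;0 0 0 0 0 0 0")

```text
clock: 9.08
position: [494.0, 134.1, 419.8]
tcp_rot: [0.675, 0.738, -0.0, -0.0]
wrist_force: [-1.0, -0.7, -1.8]
grip_width: 7.2
gripper_force: 58.5
```

```bash
python3 - <<'E'
from h import *
s=manip.read_state(); d=manip.get_image('wrist'); save('w4.png',d['img']); print(s['position'],s['tcp_rot'],s['wrist_force'],s['grip_width'])
E
```

```text
[494.01996596 134.12614918 419.83956323] [ 6.74648082e-01  7.38139396e-01 -3.97053543e-04 -2.01312153e-04] [-0.95788509 -0.68683601 -1.82448908] 7.231959593880767
```

View pics/w4.png

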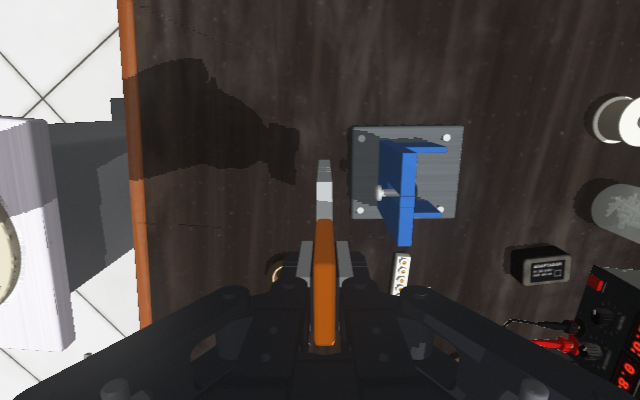

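The wrist view shows the template edge-on at u≈324. The board's bright top edge is at u≈400–412, v≈152–245, and the stud head is at about (380,193). I'll measure the board's top and the stud.

```bash
cat > brd.py <<'E'
from h import *
s=manip.read_state(); d=manip.get_image('wrist'); c=cam(d,s); im=d['img'][90:290,330:480]
h=cv2.cvtColor(im,cv2.COLOR_RGB2HSV)
b=cv2.inRange(h,(100,120,60),(125,255,255)); v=h[...,2][b>0]
t,_=cv2.threshold(v.reshape(-1,1),0,255,cv2.THRESH_OTSU); m=cv2.inRange(h,(100,120,t),(125,255,255))
# top face: rows' left-most and right-most of bright mask
pts=[]
for r in range(m.shape[0]):
    x=np.nonzero(m[r])[0]
    if len(x)>4: pts.append((r+90,x.min()+330,x.max()+330))
pts=np.array(pts); print('otsu',t,pts[::9].tolist(),pts[-1])
pl=pts[6:-6]; k=np.polyfit(pl[:,0],pl[:,1]-.5,1)
ends=[(np.polyval(k,r),r) for r in (pts[0,0]-.5,pts[-1,0]+.5)]
P=np.array([plane(c,*e,128) for e in ends]); w=P[1]-P[0]
print('ends',np.round(ends,1).tolist(),'world',P.round(1).tolist(),'mid',P.mean(0).round(1),'len',np.linalg.norm(w),'dir x deg',np.degrees(np.arctan2(w[1],w[0]))+90)
print('tcp',s['position'],'resid',np.abs(pl[:,1]-.5-np.polyval(k,pl[:,0])).max())
# stud: low-saturation bright
g=cv2.inRange(h,(0,0,110),(180,70,255)); g[:, :30]=0
n,l,st,ce=cv2.connectedComponentsWithStats(g)
print([ (st[i].tolist(),(ce[i]+[330,90]).round(1).tolist()) for i in range(1,n) if st[i,4]>15])
E
python3 brd.py
```

```text
otsu 138.0 [[147, 428, 446], [156, 403, 416], [165, 402, 416], [174, 402, 415], [183, 401, 414], [192, 401, 414], [201, 400, 414], [210, 400, 413], [219, 399, 412], [228, 399, 411], [237, 398, 411]] [245 398 410]
ends [[402.9, 146.5], [397.0, 245.5]] world [[552.1, 180.1, 128.0], [560.1, 96.8, 128.0]] mid [556.1 138.4 128. ] len 83.67284671995151 dir x deg 5.479210048256476
tcp [494.05218331 134.13871031 419.89957543] resid 1.027168234064959
[([30, 38, 103, 91, 3475], [433.1, 164.3]), ([30, 45, 5, 7, 31], [361.9, 138.2]), ([46, 96, 22, 15, 175], [383.9, 192.9]), ([30, 112, 22, 16, 242], [368.6, 211.3]), ([62, 164, 19, 36, 452], [400.7, 271.0])]
```

```bash
python3 - <<'E'
from h import *
s=manip.read_state(); d=manip.get_image('wrist'); c=cam(d,s)
im=d['img']
save('w5.png',cv2.resize(im[135:260,340:480],(672,600),interpolation=cv2.INTER_CUBIC))
for z in (96,102,108): print(z,plane(c,379,193,z),plane(c,388,193,z))
A=plane(c,402.6,151.5,128);B=plane(c,397,245.5,128);print(A,B,np.linalg.norm(A-B),(A+B)/2)
cs=cam(manip.get_image('scene'));ct=cam(manip.get_image('top'))
print(tri((c,380,193),(cs,282.5,169)),tri((c,380,193),(cs,282.5,169),(ct,270.1,202.6)))
E
```

```text
96 [544.88500029 133.60669001  96.        ] [553.08180443 134.36386586  96.        ]
102 [543.72506461 135.01192542 102.        ] [551.75403796 135.75359798 102.        ]
108 [542.56512893 136.41716083 108.        ] [550.42627149 137.1433301  108.        ]
[552.61242367 176.21045    128.        ] [560.25782214  96.78185394 128.        ] 79.79570156806095 [556.4351229  136.49615197 128.        ]
(array([545.55697708, 134.68282735, 100.92627587]), [np.float64(0.7260353109166366), np.float64(0.7260353109168115)]) (array([544.70803616, 134.01752559, 101.1122215 ]), [np.float64(0.8546523282047798), np.float64(1.4057927714095924), np.float64(1.64615287167489)])
```

View pics/w5.png

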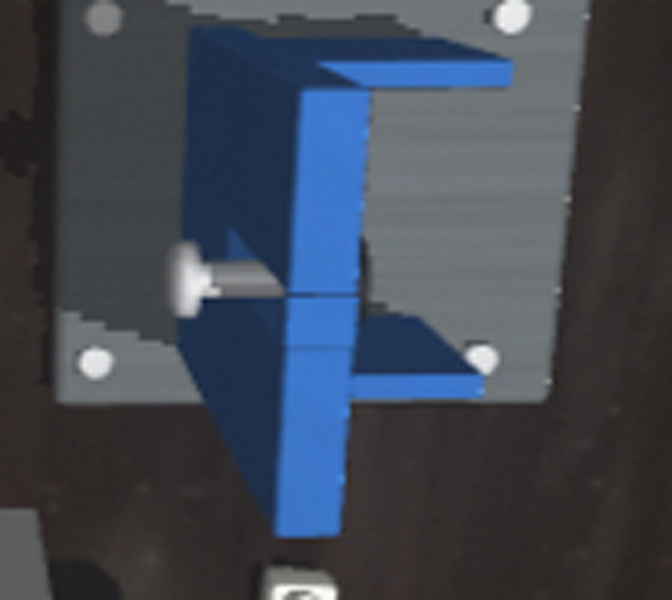

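The crop fits: the board's top edge runs v≈153.5–246.5 with the stud head at (379,193), so the board centre is about (556,136) and the stud about 101–102 mm high. I'll advance with the plate's lower edge above the stud head, then lower it to feel.

arm_command(series="-0.0022 0.004 0 0 0 -0.004 0;-0.0022 0.006 0 0 0 0 0;0 0.006 0 0 0 0 0;0 0.006 0 0 0 0 0;0 0.006 0 0 0 0 0;0 0.006 0 0 0 0 0;0 0.006 0 0 0 0 0;0 0.004 0 0 0 0 0;0 0.003 0.002 0 0 0 0;0 0.001 0.003 0 0 0 0;0 0 0 0 0 0 0;0 0 0 0 0 0 0")

```text
clock: 10.33
position: [542.3, 134.3, 414.9]
tcp_rot: [0.672, 0.74, -0.0, -0.0]
wrist_force: [-0.0, 0.5, -2.8]
grip_width: 7.4
gripper_force: 58.5
```

arm_command(series="0 0 0.003 0 0 0 0;0 0 0.004 0 0 0 0;0 0 0.003 0 0 0 0;0 0 0.002 0 0 0 0;0 0 0.001 0 0 0 0;0 0 0.001 0 0 0 0;0 0 0.001 0 0 0 0;0 0 0 0 0 0 0")

```text
clock: 11.0
position: [542.5, 134.3, 400.1]
tcp_rot: [0.672, 0.74, -0.0, -0.0]
wrist_force: [0.1, -0.6, -2.1]
grip_width: 7.4
gripper_force: 58.5
```

```bash
python3 - <<'E'
from h import *
s=manip.read_state(); d=manip.get_image('wrist'); save('w6.png',cv2.resize(d['img'][130:290,260:460],(800,600)));print(s['position'],s['tcp_rot'],s['wrist_force'],s['moment'])
E
```

```text
[542.49339267 134.31347969 400.11333987] [ 6.72312080e-01  7.40267833e-01 -1.10310948e-05 -4.73240115e-05] [ 0.05585906 -0.58917071 -2.13815782] [-0.03169342 -0.03841419  0.02122754]
```

View pics/w6.png

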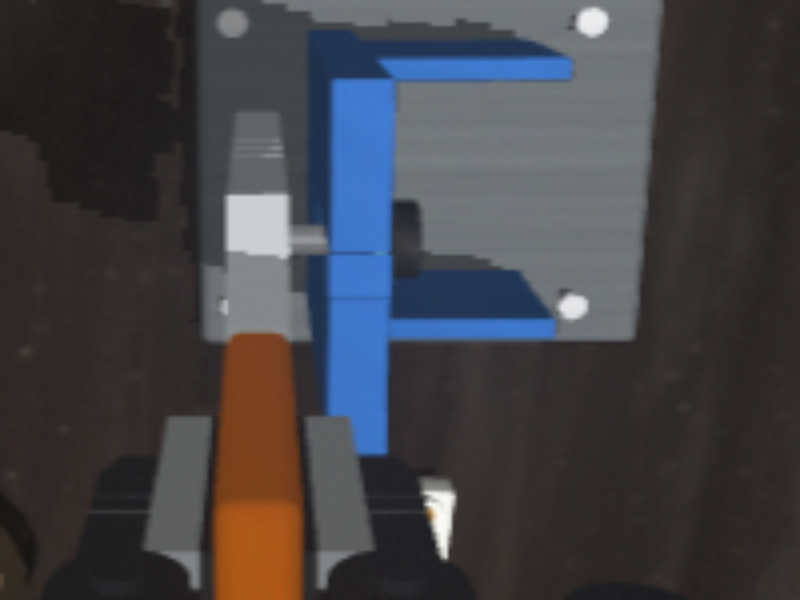

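The plate sits parallel to the board with the stud behind and below it. I'll lower slowly to feel the head.

arm_command(series="0 0 0.001 0 0 0 0;0 0 0.001 0 0 0 0;0 0 0.001 0 0 0 0;0 0 0.001 0 0 0 0;0 0 0.001 0 0 0 0;0 0 0.001 0 0 0 0;0 0 0 0 0 0 0")

```text
clock: 11.63
position: [542.5, 134.3, 394.0]
tcp_rot: [0.672, 0.74, -0.0, -0.0]
wrist_force: [-0.3, 0.0, -2.4]
grip_width: 7.8
gripper_force: 58.5
```

arm_command(series="0 0 0.001 0 0 0 0;0 0 0.001 0 0 0 0;0 0 0.001 0 0 0 0;0 0 0 0 0 0 0")

```text
clock: 11.97
position: [542.5, 134.3, 391.0]
tcp_rot: [0.672, 0.74, -0.0, -0.0]
wrist_force: [-0.2, -0.4, -2.2]
grip_width: 7.0
gripper_force: 58.5
```

arm_command(series="0 0 0.0007 0 0 0 0;0 0 0.0007 0 0 0 0;0 0 0 0 0 0 0")

```text
clock: 12.22
position: [542.5, 134.3, 389.7]
tcp_rot: [0.672, 0.74, -0.0, -0.0]
wrist_force: [0.1, 0.5, -2.9]
grip_width: 7.3
gripper_force: 58.5
```

arm_command(series="0 0 0.0006 0 0 0 0;0 0 0.0006 0 0 0 0;0 0 0 0 0 0 0")

```text
clock: 12.47
position: [542.5, 134.3, 388.5]
tcp_rot: [0.672, 0.74, -0.0, -0.0]
wrist_force: [0.6, 0.5, -2.7]
grip_width: 7.5
gripper_force: 58.5
```

arm_command(series="0 0 0.0006 0 0 0 0;0 0 0.0006 0 0 0 0;0 0 0 0 0 0 0")

```text
clock: 12.72
position: [542.5, 134.3, 387.3]
tcp_rot: [0.672, 0.74, -0.0, -0.0]
wrist_force: [0.2, 0.1, -2.6]
grip_width: 7.5
gripper_force: 58.5
```

arm_command(series="0 0 0.0006 0 0 0 0;0 0 0.0006 0 0 0 0;0 0 0 0 0 0 0")

```text
clock: 12.97
position: [542.5, 134.3, 386.1]
tcp_rot: [0.672, 0.74, -0.0, -0.0]
wrist_force: [0.0, 0.8, -2.3]
grip_width: 7.1
gripper_force: 58.5
```

arm_command(series="0 0 0.0005 0 0 0 0;0 0 0.0005 0 0 0 0;0 0 0 0 0 0 0")

```text
clock: 13.22
position: [542.5, 134.3, 385.2]
tcp_rot: [0.672, 0.74, 0.0, 0.0]
wrist_force: [-0.1, 0.6, -1.3]
grip_width: 7.6
gripper_force: 58.5
```

arm_command(series="0 0 0.0005 0 0 0 0;0 0 0 0 0 0 0")

```text
clock: 13.38
position: [542.5, 134.3, 385.0]
tcp_rot: [0.672, 0.74, 0.0, 0.0]
wrist_force: [0.1, -0.6, 0.3]
grip_width: 7.6
gripper_force: 58.8
```

arm_command(series="0 0 0.0005 0 0 0 0;0 0 0 0 0 0 0")

```text
clock: 13.55
position: [542.6, 134.4, 384.8]
tcp_rot: [0.672, 0.74, 0.0, 0.0]
wrist_force: [-1.3, -0.8, 3.9]
grip_width: 7.2
gripper_force: 59.4
```

Contact came at TCP z≈385.1. The plate must go 52.5 mm lower, to TCP z≈332.6, for the keyhole to face the stud. I'll lift off, back away and go down.

arm_command(series="0 0 -0.001 0 0 0 0;0 0 -0.002 0 0 0 0;0 -0.004 0 0 0 0 0;0 -0.006 0 0 0 0 0;0 -0.006 0 0 0 0 0;0 -0.006 0 0 0 0 0;0 -0.004 0 0 0 0 0;0 0 0.006 0 0 0 0;0 0 0.008 0 0 0 0;0 0 0.008 0 0 0 0;0 0 0.008 0 0 0 0;0 0 0.008 0 0 0 0")

```text
clock: 14.55
position: [516.7, 131.7, 347.9]
tcp_rot: [0.672, 0.74, -0.0, -0.0]
wrist_force: [0.3, -0.4, -2.2]
grip_width: 7.2
gripper_force: 58.5
```

arm_command(series="0 0 0.008 0 0 0 0;0 0 0.006 0 0 0 0;0 0 0.0025 0 0 0 0;0 0 0 0 0 0 0;0 0 0 0 0 0 0")

```text
clock: 14.97
position: [516.7, 131.9, 332.8]
tcp_rot: [0.672, 0.74, 0.0, -0.0]
wrist_force: [0.1, -0.1, -1.6]
grip_width: 7.1
gripper_force: 58.5
```

```bash
python3 - <<'E'
from h import *
s=manip.read_state(); print(s['position'],s['wrist_force'],s['moment'])
a=np.radians(5.4);x=np.array([np.cos(a),np.sin(a)]);y=np.array([-x[1],x[0]]);r=s['position'][:2]-[556.2,135.8];print('stand xy',r@x,r@y)
E
```

```text
[516.72612942 131.89214057 332.79650789] [ 0.13944924 -0.08135616 -1.60872076] [ 0.01478153 -0.06482446  0.00317193]
stand xy -39.666446206286444 -0.17569683493962565
```

arm_command(series="0 0.004 0 0 0 0 0;0 0.004 0 0 0 0 0;0 0.004 0 0 0 0 0;0 0.003 0 0 0 0 0;0 0.002 0 0 0 0 0;0 0.001 0 0 0 0 0;0 0 0 0 0 0 0")

```text
clock: 15.55
position: [534.8, 133.6, 332.7]
tcp_rot: [0.672, 0.74, 0.0, -0.0]
wrist_force: [0.4, -0.6, -2.4]
grip_width: 7.4
gripper_force: 58.5
```

arm_command(series="0 0.001 0 0 0 0 0;0 0.001 0 0 0 0 0;0 0.001 0 0 0 0 0;0 0 0 0 0 0 0")

```text
clock: 15.88
position: [537.7, 133.8, 332.8]
tcp_rot: [0.672, 0.74, 0.0, 0.0]
wrist_force: [0.2, 0.2, -2.3]
grip_width: 7.5
gripper_force: 58.5
```

arm_command(series="0 0.001 0 0 0 0 0;0 0.001 0 0 0 0 0;0 0 0 0 0 0 0")

```text
clock: 16.13
position: [539.7, 134.0, 332.8]
tcp_rot: [0.672, 0.74, 0.0, 0.0]
wrist_force: [-0.1, -0.2, -2.1]
grip_width: 7.7
gripper_force: 58.5
```

arm_command(series="0 0.001 0 0 0 0 0;0 0.001 0 0 0 0 0;0 0 0 0 0 0 0")

```text
clock: 16.38
position: [541.7, 134.2, 332.7]
tcp_rot: [0.672, 0.74, 0.0, -0.0]
wrist_force: [-1.0, -0.4, -2.2]
grip_width: 7.6
gripper_force: 58.5
```

arm_command(series="0 0.001 0 0 0 0 0;0 0.001 0 0 0 0 0;0 0 0 0 0 0 0")

```text
clock: 16.63
position: [543.7, 134.4, 332.8]
tcp_rot: [0.672, 0.74, 0.0, 0.0]
wrist_force: [0.2, 0.1, -2.5]
grip_width: 7.4
gripper_force: 58.5
```

arm_command(series="0 0.001 0 0 0 0 0;0 0.001 0 0 0 0 0;0 0 0 0 0 0 0")

```text
clock: 16.88
position: [545.7, 134.6, 332.8]
tcp_rot: [0.672, 0.74, 0.0, 0.0]
wrist_force: [-0.2, 0.5, -1.2]
grip_width: 7.6
gripper_force: 58.5
```

arm_command(series="0 0.001 0 0 0 0 0;0 0.001 0 0 0 0 0;0 0 0 0 0 0 0")

```text
clock: 17.13
position: [547.7, 134.8, 332.7]
tcp_rot: [0.672, 0.74, 0.0, 0.0]
wrist_force: [0.6, 0.1, -2.3]
grip_width: 7.5
gripper_force: 58.5
```

arm_command(series="0 0.001 0 0 0 0 0;0 0.001 0 0 0 0 0;0 0 0 0 0 0 0")

```text
clock: 17.38
position: [549.7, 135.0, 332.7]
tcp_rot: [0.672, 0.74, 0.0, 0.0]
wrist_force: [-0.1, -0.3, -1.8]
grip_width: 7.5
gripper_force: 58.5
```

arm_command(series="0 0.0007 0 0 0 0 0;0 0.0007 0 0 0 0 0;0 0 0 0 0 0 0")

```text
clock: 17.63
position: [551.0, 135.1, 332.7]
tcp_rot: [0.672, 0.74, 0.0, -0.0]
wrist_force: [0.8, -0.3, -2.4]
grip_width: 7.4
gripper_force: 58.5
```

arm_command(series="0 0.0005 0 0 0 0 0;0 0.0005 0 0 0 0 0;0 0 0 0 0 0 0")

```text
clock: 17.88
position: [551.8, 135.2, 332.7]
tcp_rot: [0.672, 0.74, -0.0, -0.0]
wrist_force: [-0.0, -0.6, -1.8]
grip_width: 7.2
gripper_force: 58.6
```

arm_command(series="0 0.0005 0 0 0 0 0;0 0 0 0 0 0 0")

```text
clock: 18.05
position: [552.1, 135.3, 332.7]
tcp_rot: [0.672, 0.74, -0.0, -0.0]
wrist_force: [-2.0, -0.3, 0.2]
grip_width: 7.6
gripper_force: 58.8
```

arm_command(series="0 0.0005 0 0 0 0 0;0 0 0 0 0 0 0")

```text
clock: 18.22
position: [552.4, 135.3, 332.6]
tcp_rot: [0.672, 0.74, -0.001, -0.0]
wrist_force: [-5.6, -1.6, 1.3]
grip_width: 7.6
gripper_force: 59.2
```

The plate is flush, with light board contact at TCP x≈552. I'll hold for 0.3 s, ease off 1 mm, then slide down.

arm_command(series="0 0 0 0 0 0 0;0 0 0 0 0 0 0;0 0 0 0 0 0 0;0 0 0 0 0 0 0;0 -0.0005 0 0 0 0 0;0 -0.0006 0 0 0 0 0;0 0 0 0 0 0 0")

```text
clock: 18.8
position: [551.8, 135.2, 332.7]
tcp_rot: [0.672, 0.74, 0.0, 0.0]
wrist_force: [-1.5, -0.0, -2.0]
grip_width: 7.2
gripper_force: 58.6
```

arm_command(series="0 0 0.001 0 0 0 0;0 0 0.001 0 0 0 0;0 0 0.001 0 0 0 0;0 0 0 0 0 0 0")

```text
clock: 19.13
position: [551.8, 135.2, 329.5]
tcp_rot: [0.672, 0.74, 0.0, -0.0]
wrist_force: [-0.6, 0.9, -3.0]
grip_width: 7.2
gripper_force: 58.6
```

arm_command(series="0 0 0.001 0 0 0 0;0 0 0.001 0 0 0 0;0 0 0.001 0 0 0 0;0 0 0 0 0 0 0")

```text
clock: 19.47
position: [551.8, 135.2, 326.5]
tcp_rot: [0.672, 0.74, 0.0, -0.0]
wrist_force: [-1.2, 0.3, -2.6]
grip_width: 7.5
gripper_force: 58.6
```

arm_command(series="0 0 0.001 0 0 0 0;0 0 0.001 0 0 0 0;0 0 0 0 0 0 0")

```text
clock: 19.72
position: [551.8, 135.2, 324.5]
tcp_rot: [0.672, 0.74, 0.0, -0.0]
wrist_force: [-1.9, -0.5, -3.4]
grip_width: 7.4
gripper_force: 58.6
```

arm_command(series="0 0 0.001 0 0 0 0;0 0 0.001 0 0 0 0;0 0 0 0 0 0 0")

```text
clock: 19.97
position: [551.8, 135.2, 322.5]
tcp_rot: [0.672, 0.74, 0.0, -0.0]
wrist_force: [0.0, 0.4, -2.2]
grip_width: 7.4
gripper_force: 58.6
```

arm_command(series="0 0 0.001 0 0 0 0;0 0 0.001 0 0 0 0;0 0 0 0 0 0 0")

```text
clock: 20.22
position: [551.8, 135.2, 320.5]
tcp_rot: [0.672, 0.74, 0.0, -0.0]
wrist_force: [-1.2, 0.6, -2.2]
grip_width: 6.9
gripper_force: 58.6
```

arm_command(series="0 0 0.001 0 0 0 0;0 0 0.001 0 0 0 0;0 0 0 0 0 0 0")

```text
clock: 20.47
position: [551.8, 135.2, 318.5]
tcp_rot: [0.672, 0.74, 0.0, -0.0]
wrist_force: [-0.7, 0.2, -3.0]
grip_width: 7.5
gripper_force: 58.6
```

arm_command(series="0 0 0.0008 0 0 0 0;0 0 0.0008 0 0 0 0;0 0 0 0 0 0 0")

```text
clock: 20.72
position: [551.8, 135.2, 317.0]
tcp_rot: [0.672, 0.74, 0.0, -0.0]
wrist_force: [-0.9, 0.2, -2.2]
grip_width: 7.4
gripper_force: 58.6
```

arm_command(series="0 0 0.0006 0 0 0 0;0 0 0.0006 0 0 0 0;0 0 0 0 0 0 0")

```text
clock: 20.97
position: [551.8, 135.2, 315.8]
tcp_rot: [0.672, 0.74, 0.0, -0.0]
wrist_force: [-0.9, 1.1, -1.1]
grip_width: 7.2
gripper_force: 58.7
```

arm_command(series="0 0 0.0006 0 0 0 0;0 0 0 0 0 0 0")

```text
clock: 21.13
position: [551.8, 135.2, 315.3]
tcp_rot: [0.672, 0.74, 0.0, -0.0]
wrist_force: [-2.3, -0.2, -1.7]
grip_width: 7.2
gripper_force: 58.7
```

arm_command(series="0 0 0.0006 0 0 0 0;0 0 0 0 0 0 0")

```text
clock: 21.3
position: [551.8, 135.2, 314.7]
tcp_rot: [0.672, 0.74, 0.0, -0.0]
wrist_force: [-1.6, 0.6, -1.2]
grip_width: 7.6
gripper_force: 58.7
```

arm_command(series="0 0 0.0005 0 0 0 0;0 0 0 0 0 0 0")

```text
clock: 21.47
position: [551.8, 135.3, 314.4]
tcp_rot: [0.672, 0.74, 0.0, 0.0]
wrist_force: [-2.9, -1.1, 0.9]
grip_width: 7.5
gripper_force: 59.0
```

arm_command(series="0 0 0.0005 0 0 0 0;0 0 0 0 0 0 0")

```text
clock: 21.63
position: [551.8, 135.3, 314.4]
tcp_rot: [0.672, 0.74, 0.0, 0.0]
wrist_force: [-4.1, -0.9, 4.3]
grip_width: 7.3
gripper_force: 59.7
```

arm_command(series="0 0 0.0005 0 0 0 0;0 0 0 0 0 0 0")

```text
clock: 21.8
position: [551.8, 135.3, 314.3]
tcp_rot: [0.672, 0.74, 0.0, 0.0]
wrist_force: [-6.9, -1.5, 8.3]
grip_width: 7.5
gripper_force: 60.3
```

The stud stopped the plate at z≈314.3, 18.4 mm below the flush position, as expected. I'll relax the load and open.

arm_command(series="0 0 -0.0005 0 0 0 0;0 0 -0.0004 0 0 0 0;0 0 0 0 0 0 0")

```text
clock: 22.05
position: [551.8, 135.3, 314.4]
tcp_rot: [0.672, 0.74, 0.0, 0.0]
wrist_force: [-4.0, -0.6, 3.9]
grip_width: 7.4
gripper_force: 59.3
```

arm_command(series="0 0 0 0 0 0 0.012;0 0 0 0 0 0 0.02;0 0 0 0 0 0 0.03;0 0 0 0 0 0 0.04;0 0 0 0 0 0 0.04;0 0 0 0 0 0 0.04;0 0 0 0 0 0 0.04")

```text
clock: 22.63
position: [551.8, 135.2, 314.1]
tcp_rot: [0.672, 0.74, 0.0, -0.0]
wrist_force: [0.3, -0.1, 0.1]
grip_width: 39.8
gripper_force: 0.0
```

```bash
python3 - <<'E'
from h import *
s=manip.read_state(); d=manip.get_image('wrist');e=manip.get_image('scene')
save('w7.png',np.hstack([cv2.resize(d['img'][100:400,200:460],(390,450)),cv2.resize(e['img'][130:220,255:333],(390,450),interpolation=cv2.INTER_CUBIC)]));print(s['position'],s['wrist_force'],s['grip_width'],s['gripper_force'])
E
```

```text
[551.83540498 135.16895426 314.10943474] [ 0.33753453 -0.12890306  0.14727662] 39.808341488185285 0.0
```

View pics/w7.png

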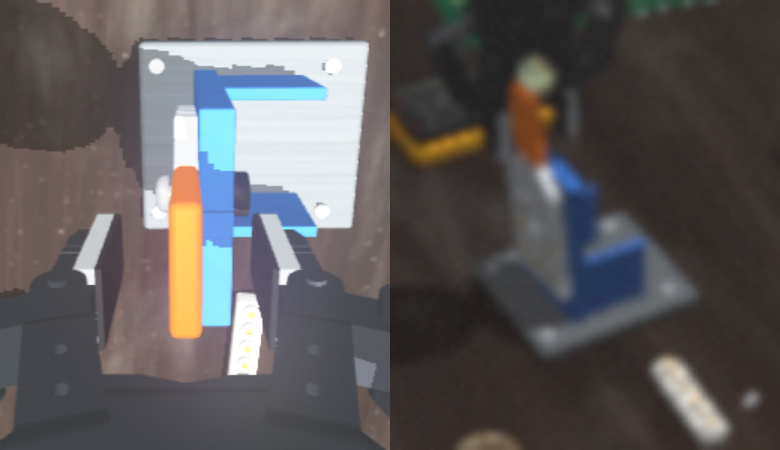

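The template hangs flush on the board with the stud head in front of it, the fingers are open and clear, and the force is zero. I'll rise away and hand in.

arm_command(series="0 0 -0.004 0 0 0 0.04;0 0 -0.008 0 0 0 0.04;0 0 -0.012 0 0 0 0.04;0 0 -0.012 0 0 0 0.04;0 0 -0.012 0 0 0 0.04;0 0 -0.012 0 0 0 0.04;0 0 -0.012 0 0 0 0.04;0 0 -0.008 0 0 0 0.04;0 0 -0.004 0 0 0 0.04;0 0 0 0 0 0 0.04;0 0 0 0 0 0 0.04;0 0 0 0 0 0 0.04")

```text
clock: 23.73
position: [551.6, 135.1, 397.4]
tcp_rot: [0.672, 0.74, -0.0, -0.0]
wrist_force: [-0.5, 0.2, 0.5]
grip_width: 40.0
gripper_force: 0.0
```

```bash
python3 -c "
from h import *
print(manip.read_state()['wrist_force']); print(manip.sign_off())"
```

```text
[-0.45393557  0.15844117  0.54288818]
the job is handed in; nothing more can be done
None
```

The template is hanging on the stud, flush against the board and released, and I handed the job in at about 24 s; sign-off returned no verdict.

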